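# Fit the sprung check spindle between the cups of the run-out stand

## Robot

A 6-joint arm with a two-finger parallel gripper is mounted at the origin on the work surface. World frame = base frame: x ahead of the robot, y to its left, z up, the work surface at z = 0. Lengths are in m, angles in rad, forces in N, time in s.
With the tool pointing down it reaches from about 0.3 to 0.775 m from the base axis. Payload 14.6 kg.
Tool frame: the origin (TCP) lies at the very end of the fingers, on their centre line; the grasp point (between the pads) lies 19 mm behind it; z points along the fingers, y is the line along which they close (so a half turn about z gives the same grasp; the last joint's range is limited). The gripper opens to 94 mm and grips with 3 to 60 N. Pads are 16 mm wide; open, the fingers measure 119 mm over their backs; the gripper's body (75 mm by 177 mm) begins 78 mm behind the grasp point.
Start: joints at [-1.37, 0.3, 1.521, -0, 1.321, -0.067], TCP at [0.146, -0.53, 0.205] pointing down, gripper open.
Joint ranges: [-3.03, 3.03], [-0.79, 2.21], [0.23, 2.52], [-1.04, 4.18], [0, 3.07], [-2.55, 2.55]. Speed limits (rad/s): [2.22, 2.22, 2.57, 3.14, 3.14, 3.14].

## Interface

Orientations are given as [roll, pitch, yaw] about the fixed x, y, z axes, in that order (R = Rz(yaw) Ry(pitch) Rx(roll)).
In Python, from station import ctrl, cams gives the robot as it stands. The module is installed in compiled form; this text tells all that it offers.
- The arm moves only by the tool arm_command, never from a script. Its argument "plan" is a list that holds one entry, the list of rows, each a list of 7 numbers: the shift along the tool's x, y, z in shares of 800 mm (1.0 is 800 mm), then the turn, a rotation vector about the tool's x, y, z in fractions of the full range, 1 being 120 degrees, then the closure, from -1 (fully open) to 1 (shut). A call has 1 to 12 rows; each row is the pose to reach, as a shift and turn from the pose commanded when the call began, along the tool's axes at that moment; what a row does not reach only later rows make up. A row lasts 1/10 s, in which the tool goes at most 50 mm and 8.59 degrees, less where a joint would pass 70% of its speed; a pose out of reach is approached as far as the arm can. A call with a gripper value outside its range is refused whole. The fingers move at their own pace and stop on an object; "squeeze" is the grip in N (left out, the last holds). Time passes only in rows, so rows that repeat a pose let the fingers close. It gives the time, the measured TCP pose, the force, the opening and the grip force at its end, in the units of the state.
- ctrl.get_obs(): the state, without advancing time (a new reading comes with each control period).
- cams.camera(name): name is "scene" or "top" or "wrist"; returns (picture, depth): 400x640x3 uint8, blue, green, red; 400x640 float32, m along the optical axis (not along the pixel's ray), 0 where there is no reading.
- cams.camera_info(name): a dict with "fx", "fy", "cx", "cy" (pixels), "world_to_cam" (4x4, takes a point from world to camera coordinates). Camera axes: x right, y down, z forward; pixel columns grow to the right and rows downward; lengths in m; the calibration is good to about 2 mm. A picture is of the moment at which its call begins: read the wrist's pose just before it. camera_info takes no time and is no camera call; for the wrist camera it gives the pose at the moment of the call.
- ctrl.hand_in(): hands the job in; it is judged then, once.
The state is a dict: "time_s": time; "qpos": joint angles; "joint_vel": joint speeds; "tau": joint torques, N m; "ee_pos": TCP position; "eef_rot": TCP orientation; "force": force on the tool from outside, world axes, zero at the start; "moment": the same for the moment, N m; "grip_width": finger opening in m; "grip_force": force on a finger pad.
Only numpy, scipy, OpenCV 4.12 (cv2) and the standard library are available. Lean on these libraries where they do the work, as an engineer would, in place of code of your own. Each camera call takes 0.05 s, during which the arm holds its last target. There are 200 camera calls.

## Task

Take the spring-ended spindle out of its green cradle and fit it into the run-out stand: press its sprung end back against the stand's tall back plate, bring it down the channel to the bottom, then let the spring push the plain end fully home into the round cup, and let go so that it hangs level between the two ends. Be gentle with the stand, whose cup height has been set differently by hand each time and must be found by feel, and leave everything else on the bench where it is.

Things in the scene. Friction and masses are not known exactly. Their poses are not given: they have to be found in the camera images.
- spindle: Loose steel spindle, 165 mm, 0.2 to 0.4 kg, level in the cradle. Origin: middle of its barrel, on the axis; y along the axis to the sprung end. Barrel (grip here) 28 mm diameter, y -45 to 45 mm. Plain rigid end: 14 mm diameter, ends at y -75 mm, last 3 mm tapered to 11 mm. Sprung end: 20 mm collar to y 55 mm, then a round-nosed 12 mm brass plunger to y 90 mm.
- plunger (a joint): How far the spindle's sprung plunger is pushed in, m: 0 when free, 0.022 at its hard stop. The spring resists with 2.4 N at 0 plus 0.4 N for every mm (9.2 N at 17 mm).
- cradle: Green plastic cradle fixed to the bench, 75 x 130 mm, two V supports at y = +-37 mm (8 mm thick, tops 50 mm above the bench) under the barrel. Origin: centre of its underside; y along the spindle lying in it, whose axis is 55 mm above the bench. Between the V supports 66 mm are open for the fingers, down to 14 mm above the bench.
- stand: Check stand: dark base plate 75 x 215 x 15 mm fixed to the bench, carrying an aluminium yoke locked at an unmeasured height. Origin: centre of the underside; y from cup to channel. A seated spindle's axis is level within 1 degree, h = 80 to 108 mm above the bench (differs each time), barrel middle above the origin, sprung end to +y, plunger 4 mm in. Yoke's cross bar: top at h - 32 mm.
- cup_foot (a point): Point on the base plate's top (15 mm above the bench, y = -65 mm) right under the mouth of the round steel cup. Cup: mouth faces +y, 18 mm bore centred 0.5 mm above h, 10 mm deep, 28 mm outside, top at h + 15 mm. To get down past the mouth the plunger must be 14 to 22 mm in; 17 mm (barrel middle at y = +13 mm) clears it by 3 mm.
- plate_foot (a point): Point on the base plate's top (y = +86 mm) under the face of the tall flat back plate, which reaches h + 75 mm. Before it an upright channel, 19 mm wide, open on top and to the inside: rails y 73.5 to 86 mm, up to h + 66 mm; floor, where the plunger comes to rest, at h - 6 mm. All polished: the plunger slides with a friction of about 0.25.
- rotor_a: Small steel rotor standing on the bench between the cradle and the stand, 24 mm diameter, 30 mm tall with a 6 mm shaft to 44 mm; bystander. Origin: centre of its underside.
- rotor_b: A second rotor just like rotor_a; bystander.
- oil_can: Jar, 56 mm diameter, 90 mm tall; bystander. Origin: centre of its underside.
- driver: Screwdriver lying at the back; bystander.
- caliper: Caliper, 200 mm long, lying at the back; bystander.
- bin: Blue open bin 120 x 160 x 50 mm at the left; bystander. Origin: centre of its underside.
Things that resemble listed ones, but are neither listed nor needed, are in the scene too. Several things have the shape of the stand; the one meant has the colours described above. Several things have the shape of the spindle; the one meant has the colours described above.

How it is judged:
By the outcome, as a careful person would: the job done as asked, in the order asked, and still so for the second after the job is handed in, with the robot touching nothing.
It also fails if it takes over 72 s, if anything falls off the work surface, if the arm or the gripper's body presses on something with over 40 N, if the wrist force passes 120 N, or if a joint passes its speed limit or range.

## Working session

There is one attempt and no reset: what is moved stays moved. The work goes in short steps, Python scripts to look and compute and a tool call to move; the robot and the scene stay as the last step left them, time stands still between calls to the robot, and variables do not carry over. Pictures are saved under pics/ and viewed, at most 10 in all, crops included, and the job is handed in when it is done.

Besides the shell and the picture viewer there is one more tool, called after "Emit:" as a command line: name --argument value ..., lists and objects as JSON in quotes. arm_command: Moves the arm, as the interface text tells. Its arguments: {"type":"object","properties":{"plan":{"type":"array"},"squeeze":{"type":"number"}},"required":["plan"]}

```bash
mkdir -p pics && cat > h.py <<'E'
import numpy as np, cv2
from station import ctrl, cams
def snap(name):
    info=cams.camera_info(name); im,d=cams.camera(name); 
    return im,d,info
def world(u,v,d,info,r=2):
    p=d[v-r:v+r+1,u-r:u+r+1]; p=p[p>0]; z=np.median(p)
    c=np.array([(u-info['cx'])*z/info['fx'],(v-info['cy'])*z/info['fy'],z,1])
    return (np.linalg.inv(info['world_to_cam'])@c)[:3]
def onplane(u,v,h,info):
    T=np.linalg.inv(info['world_to_cam']); o=T[:3,3]
    r=T[:3,:3]@np.array([(u-info['cx'])/info['fx'],(v-info['cy'])/info['fy'],1])
    return o+r*(h-o[2])/r[2]
E
python3 - <<'E'
from h import *
import pickle
for n in ['top','scene']:
    im,d,i=snap(n); cv2.imwrite(f'pics/{n}0.png',im); pickle.dump((im,d,i),open(n+'0.pkl','wb'))
    print(n,i['fx'],np.linalg.inv(i['world_to_cam'])[:3,3])
s=ctrl.get_obs(); print({k:np.round(v,4) for k,v in s.items()})
E
```

```text
top 469.8665269179788 [ 0.33793184 -0.0846395   1.66484047]
scene 510.3967242382646 [1.1971841  0.71335643 1.14742925]
{'time_s': np.float64(0.1), 'qpos': array([-1.3696,  0.3004,  1.5215,  0.    ,  1.3207, -0.0666]), 'joint_vel': array([-0.0021, -0.0022, -0.0013,  0.0014, -0.0001,  0.0001]), 'tau': array([-4.00000e-04, -5.32645e+01, -3.53285e+01,  7.09000e-02,
        2.34000e-02, -1.00000e-04]), 'ee_pos': array([ 0.1455, -0.5302,  0.205 ]), 'eef_rot': array([-3.1406e+00, -1.0000e-04,  2.6780e-01]), 'force': array([ 0.0697, -0.1119, -0.2727]), 'moment': array([ 0.0122, -0.0027,  0.044 ]), 'grip_force': np.float64(0.0), 'grip_width': np.float64(0.0939)}
```

View pics/top0.png

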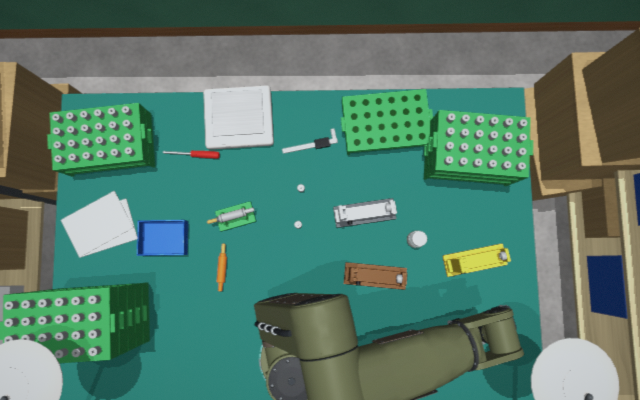

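View pics/scene0.png

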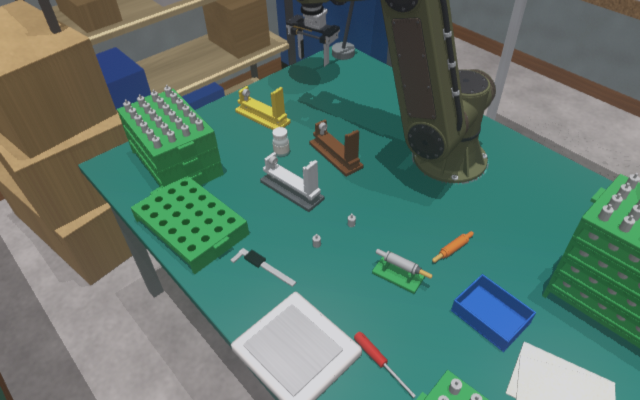

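```bash
python3 - <<'E'
from h import *
import pickle
t=pickle.load(open('top0.pkl','rb'));s=pickle.load(open('scene0.pkl','rb'))
f=lambda im,x,y,w,h,k:cv2.resize(im[y:y+h,x:x+w],None,fx=k,fy=k,interpolation=cv2.INTER_CUBIC)
a=f(t[0],200,180,100,75,4);b=f(t[0],325,180,100,75,4);c=f(s[0],365,235,100,75,4);e=f(s[0],250,140,100,75,4)
cv2.imwrite('pics/crop.png',np.vstack([np.hstack([a,b]),np.hstack([c,e])]))
E
```

```text
(no output)
```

View pics/crop.png

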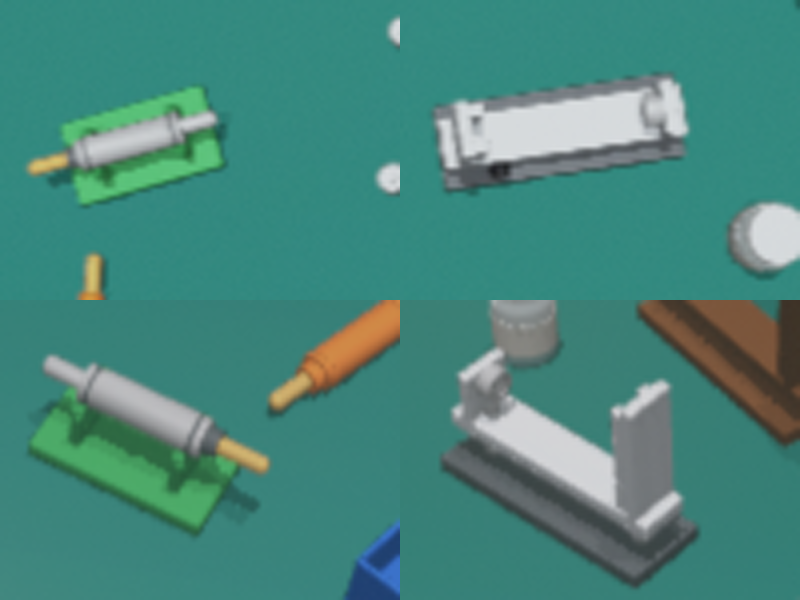

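```bash
python3 - <<'E'
from h import *
import pickle
t=pickle.load(open('top0.pkl','rb'));I=t[2]
P=lambda cx,cy,ox,oy,h:onplane(ox+cx/4,oy+cy/4,h,I)
pl=P(32,168,200,180,.055);pr=P(214,117,200,180,.055)
v=pl-pr;print('spindle ends',pl,pr,np.linalg.norm(v),'yaw of y axis',np.arctan2(v[1],v[0]))
print('mid',pr+v*75/165)
c=[P(*q,325,180,h) for q,h in [((36,107),.015),((273,76),.015),((286,155),.015),((46,188),.015)]]
for q in c: print(q)
print('centre',np.mean(c,0)); v=(c[0]+c[3]-c[1]-c[2])/2;print(np.linalg.norm(v),np.arctan2(v[1],v[0]))
i=cams.camera_info('wrist');s=ctrl.get_obs()
from scipy.spatial.transform import Rotation as R
T=np.eye(4);T[:3,:3]=R.from_euler('xyz',s['eef_rot']).as_matrix();T[:3,3]=s['ee_pos']
print(i['fx'],i['cx'],i['cy'],'cam in tool\n',np.round(np.linalg.inv(T)@np.linalg.inv(i['world_to_cam']),4))
E
```

```text
spindle ends [0.46859797 0.2948902  0.055     ] [0.50995816 0.13902995 0.055     ] 0.1612547168841357 yaw of y axis 1.8301850974991656
mid [0.49115807 0.20987552 0.055     ]
[ 0.5183809  -0.13953074  0.015     ]
[ 0.54250513 -0.34999125  0.015     ]
[ 0.4721688  -0.35900993  0.015     ]
[ 0.4466359  -0.14687199  0.015     ]
centre [ 0.49492268 -0.24885098  0.015     ]
0.21275295675361347 1.6877642648318991
299.9558027309909 313.02758646283775 199.75309078062025 cam in tool
 [[ 1.300e-03 -9.691e-01 -2.466e-01  7.150e-02]
 [ 1.000e+00  1.700e-03 -1.400e-03  3.000e-04]
 [ 1.800e-03 -2.466e-01  9.691e-01 -1.791e-01]
 [ 0.000e+00  0.000e+00  0.000e+00  1.000e+00]]
```

```bash
cat >> h.py <<'E'
from scipy.spatial.transform import Rotation as R
def go(p,yaw,pitch=0,s=None):
    s=s or ctrl.get_obs(); A=R.from_euler('xyz',s['eef_rot']); B=R.from_euler('xyz',[np.pi,pitch,yaw])
    print('row mm',np.round(A.inv().apply(np.array(p)-s['ee_pos'])*1000,1),'rot',np.round((A.inv()*B).as_rotvec(),4))
E
python3 -c "
from h import *
go([.495,-.249,.27],1.688)"
```

```text
row mm [ 411.5 -178.8  -64.8] rot [-7.0000e-04 -7.0000e-04 -1.4202e+00]
```

Careful with the scale: shifts go in shares of 800 mm and turns go in shares of 120 degrees. That gives: 411 mm is 0.5138, -179 mm is -0.2238, -1.42 rad is -0.678.

Emit:
arm_command --plan '[[[0, 0, -0.0625, 0, 0, 0, -1], [0.5138, -0.2238, -0.0813, 0, 0, -0.678, -1], [0.5138, -0.2238, -0.0813, 0, 0, -0.678, -1], [0.5138, -0.2238, -0.0813, 0, 0, -0.678, -1], [0.5138, -0.2238, -0.0813, 0, 0, -0.678, -1], [0.5138, -0.2238, -0.0813, 0, 0, -0.678, -1], [0.5138, -0.2238, -0.0813, 0, 0, -0.678, -1], [0.5138, -0.2238, -0.0813, 0, 0, -0.678, -1], [0.5138, -0.2238, -0.0813, 0, 0, -0.678, -1], [0.5138, -0.2238, -0.0813, 0, 0, -0.678, -1], [0.5138, -0.2238, -0.0813, 0, 0, -0.678, -1], [0.5138, -0.2238, -0.0813, 0, 0, -0.678, -1]]]'

```text
time_s: 1.3
ee_pos: [0.495, -0.2481, 0.2699]
eef_rot: [-3.141, -0.001, 1.691]
force: [0.3, -0.2, -0.4]
grip_width: 0.0941
grip_force: 0.0
```

```bash
python3 - <<'E'
from h import *
import pickle
im,d,i=snap('wrist'); cv2.imwrite('pics/w1.png',im); pickle.dump((im,d,i),open('w1.pkl','wb'))
s=ctrl.get_obs(); print(s['time_s'],s['ee_pos'],s['eef_rot'],s['joint_vel'].round(3),s['qpos'].round(3))
E
```

```text
1.35 [ 0.49444859 -0.24882155  0.26999163] [-3.14080833e+00 -4.64405317e-04  1.68665371e+00] [-0.027 -0.011  0.005 -0.001  0.     0.027] [-0.532  0.268  1.413 -0.     1.462 -0.648]
```

View pics/w1.png

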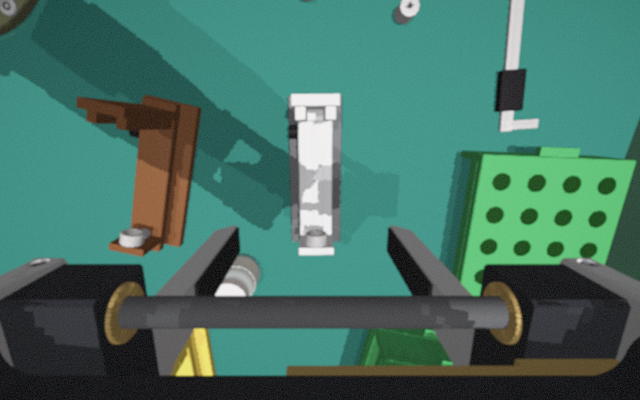

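```bash
python3 - <<'E'
from h import *
import pickle
im,d,i=pickle.load(open('w1.pkl','rb'))
c=cv2.resize(im[85:265,265:365],None,fx=3.3,fy=3.3,interpolation=cv2.INTER_CUBIC)
T=np.linalg.inv(i['world_to_cam'])
v,u=np.mgrid[85:265,265:365]; z=d[85:265,265:365]
Pc=np.stack([(u-i['cx'])*z/i['fx'],(v-i['cy'])*z/i['fy'],z],-1)
W=Pc@T[:3,:3].T+T[:3,3]
hm=cv2.applyColorMap(np.clip(W[...,2]*255/.2,0,255).astype(np.uint8),cv2.COLORMAP_JET)
cv2.imwrite('pics/w1c.png',np.hstack([c,cv2.resize(hm,None,fx=3.3,fy=3.3,interpolation=cv2.INTER_NEAREST)]))
np.save('W1.npy',W)
for r in range(88,262,4): print(r,[int(1000*x) for x in W[r-85,20:80:6,2]], W[r-85,51,:2].round(3))
E
```

```text
88 [1, 0, 0, 0, 0, 1, -1, 0, -1, -1] [ 0.485 -0.128]
92 [1, 0, 0, 0, 0, 0, -2, 0, -1, 0] [ 0.485 -0.133]
96 [2, 14, 162, 162, 161, 163, 163, 164, 163, 161] [ 0.486 -0.153]
100 [-1, 15, 164, 162, 162, 162, 161, 161, 162, 164] [ 0.487 -0.156]
104 [0, 15, 162, 164, 163, 163, 161, 162, 162, 161] [ 0.487 -0.16 ]
108 [0, 14, 153, 153, 107, 104, 104, 152, 153, 15] [ 0.488 -0.16 ]
112 [-1, 14, 154, 155, 80, 80, 81, 153, 154, 15] [ 0.488 -0.163]
116 [0, 14, 153, 154, 81, 81, 81, 154, 154, 14] [ 0.489 -0.168]
120 [0, 16, 13, 98, 81, 81, 79, 72, 14, 15] [ 0.489 -0.172]
124 [-1, 16, 14, 54, 55, 55, 55, 55, 12, 14] [ 0.49  -0.177]
128 [0, 57, 55, 55, 54, 56, 56, 56, 15, 15] [ 0.491 -0.182]
132 [0, 57, 56, 55, 55, 56, 56, 54, 15, 15] [ 0.491 -0.187]
136 [0, 57, 54, 56, 55, 56, 56, 56, 12, 15] [ 0.492 -0.192]
140 [0, 15, 15, 55, 55, 54, 55, 55, 13, 14] [ 0.493 -0.197]
144 [-1, 15, 13, 55, 56, 55, 55, 56, 13, 14] [ 0.493 -0.202]
148 [0, 15, 14, 57, 56, 55, 55, 56, 14, 15] [ 0.494 -0.207]
152 [0, 14, 13, 55, 56, 55, 54, 55, 13, 14] [ 0.495 -0.212]
156 [0, 14, 15, 55, 55, 55, 56, 55, 14, 14] [ 0.495 -
[... 864 characters left out ...]
54, 55, 56, 54, 55, 14, 14] [ 0.505 -0.299]
220 [0, 0, 14, 56, 56, 54, 55, 55, 14, 14] [ 0.506 -0.304]
224 [-1, 0, 14, 55, 56, 54, 56, 56, 15, 14] [ 0.507 -0.31 ]
228 [-1, 0, 14, 55, 55, 55, 55, 55, 14, 14] [ 0.507 -0.315]
232 [0, 0, 14, 54, 84, 80, 82, 55, 14, 14] [ 0.507 -0.313]
236 [0, 0, 14, 61, 97, 99, 99, 88, 15, 13] [ 0.506 -0.31 ]
240 [0, 0, 14, 77, 97, 101, 100, 87, 15, 14] [ 0.507 -0.315]
244 [0, 0, -1, 90, 98, 101, 98, 90, 90, -1] [ 0.508 -0.32 ]
248 [0, -1, 0, 101, 100, 100, 99, 100, 100, 0] [ 0.508 -0.325]
252 [0, 0, 0, 100, 100, 99, 100, 100, 100, 449] [ 0.509 -0.332]
256 [-3, -2, 0, -1, -1, 0, 0, -1, -1, 0] [ 0.516 -0.383]
260 [-1, -1, -1, 0, 0, 0, 0, -1, 0, 0] [ 0.517 -0.389]
```

View pics/w1c.png

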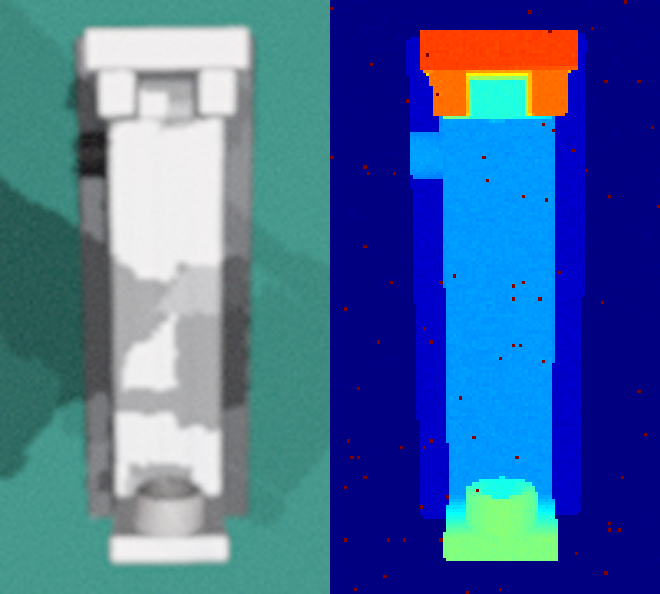

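```bash
python3 - <<'E'
from h import *
W=np.load('W1.npy');Z=W[...,2]
cs=[]
for r in range(142-85,228-85):
    m=(Z[r]>.045)&(Z[r]<.065); cs.append(W[r][m][:,:2].mean(0))
cs=np.array(cs)
c=cs.mean(0); v=np.linalg.svd(cs-c)[2][0]; v*=np.sign(v[1]); n=np.array([v[1],-v[0]])
print('bar yaw',np.arctan2(v[1],v[0]))
def st(m,nm):
    q=W[m][:,:2]-c; a=q@v; b=q@n; print(nm,m.sum(),'along',np.percentile(a,[1,3,97,99]).round(4),'across',np.percentile(b,[1,50,99]).round(4),b.mean().round(4),'z',np.median(W[m][:,2]).round(4))
rr=np.arange(Z.shape[0])[:,None]+0*Z
st((Z>.158)&(Z<.168),'plate'); st((Z>.149)&(Z<.157),'rails'); st((Z>.076)&(Z<.085)&(rr<40),'floor'); st((Z>.095)&(Z<.105)&(rr>140)&(rr<161),'cup'); st((Z>.095)&(Z<.105)&(rr>163),'cupplate')
m=(Z>.013)&(Z<.0165);st(m,'base'); st((Z>.052)&(Z<.059),'bar')
mm=(Z>.149)&(Z<.157); q=W[mm][:,:2]-c; b=q@n; print('rail inner',np.percentile(b[b<0],99),np.percentile(b[b>0],1))
print('c',c,'v',v,'n',n)
E
```

```text
bar yaw 1.6977514341932909
plate 572 along [0.0958 0.0959 0.1053 0.1054] across [-0.0219 -0.001   0.0207] -0.0007 z 0.1628
rails 296 along [0.0835 0.0836 0.0954 0.0955] across [-0.0199  0.0093  0.0189] -0.0 z 0.1537
floor 195 along [0.0836 0.0836 0.0961 0.0961] across [-0.0091 -0.0007  0.0088] -0.0001 z 0.0817
cup 204 along [-0.0684 -0.0679 -0.055  -0.0548] across [-0.0114 -0.0001  0.0124] 0.0002 z 0.1
cupplate 209 along [-0.0799 -0.0797 -0.0723 -0.0721] across [-0.0215 -0.0002  0.0211] -0.0001 z 0.1005
base 2138 along [-0.0938 -0.0894  0.1031  0.1125] across [-0.0369  0.0249  0.0371] 0.0011 z 0.0146
bar 3775 along [-0.0652 -0.0607  0.0791  0.0816] across [-0.0306 -0.0009  0.0215] -0.001 z 0.0556
rail inner -0.010462112200161485 0.0093110543778143
c [ 0.49951998 -0.25542047] v [-0.12661435  0.99195202] n [0.99195202 0.12661435]
```

```bash
python3 -c "
from h import *
go([.491,.210,.19],1.83)"
```

```text
row mm [456.1  49.7  80.2] rot [-0.0007 -0.0005 -0.1433]
```

Converted, 456 mm is 0.57, 80 mm is 0.1, -0.143 rad is -0.0683.

Emit:
arm_command --plan '[[[0.57, 0.0625, 0.1, 0, 0, -0.0683, -1], [0.57, 0.0625, 0.1, 0, 0, -0.0683, -1], [0.57, 0.0625, 0.1, 0, 0, -0.0683, -1], [0.57, 0.0625, 0.1, 0, 0, -0.0683, -1], [0.57, 0.0625, 0.1, 0, 0, -0.0683, -1], [0.57, 0.0625, 0.1, 0, 0, -0.0683, -1], [0.57, 0.0625, 0.1, 0, 0, -0.0683, -1], [0.57, 0.0625, 0.1, 0, 0, -0.0683, -1], [0.57, 0.0625, 0.1, 0, 0, -0.0683, -1], [0.57, 0.0625, 0.1, 0, 0, -0.0683, -1], [0.57, 0.0625, 0.1, 0, 0, -0.0683, -1], [0.57, 0.0625, 0.1, 0, 0, -0.0683, -1]]]'

```text
time_s: 2.55
ee_pos: [0.4912, 0.2083, 0.1906]
eef_rot: [3.142, 0.0, 1.829]
force: [0.4, -0.1, 0.8]
grip_width: 0.0944
grip_force: 0.0
```

```bash
python3 - <<'E'
from h import *
import pickle
im,d,i=snap('wrist'); pickle.dump((im,d,i),open('w2.pkl','wb'))
s=ctrl.get_obs(); print(s['time_s'],s['ee_pos'],s['eef_rot'],s['joint_vel'].round(3),s['qpos'].round(3))
cv2.imwrite('pics/w2.png',im)
T=np.linalg.inv(i['world_to_cam']);v,u=np.mgrid[0:400,0:640]
W=np.stack([(u-i['cx'])*d/i['fx'],(v-i['cy'])*d/i['fy'],d],-1)@T[:3,:3].T+T[:3,3]
Z=W[...,2]
e=np.array([.491,.210]);near=np.hypot(W[...,0]-e[0],W[...,1]-e[1])<.11
m=near&(Z>.0615)&(Z<.072)
q=W[m][:,:2];c=q.mean(0);v=np.linalg.svd(q-c,full_matrices=False)[2][0];v*=np.sign(v[1]);n=np.array([v[1],-v[0]])
print(m.sum(),c,'yaw',np.arctan2(v[1],v[0]))
a=(q-c)@v;b=(q-c)@n;print(np.percentile(a,[0,1,2,98,99,100]).round(4),np.percentile(b,[1,99]).round(4),np.percentile(Z[m],99.))
h=.5*(np.percentile(a,1)+np.percentile(a,99));
m2=near&(Z>.05)&(abs((W[...,:2]-c)@n)<.005);a2=(W[m2][:,:2]-c)@v;print('all along',np.percentile(a2,[0,.5,1,50,99,99.5,100]).round(4))
for x in np.arange(-.1,.1,.01):
    k=near&(Z>.05)&(abs((W[...,:2]-c)@v-x)<.004)&(abs((W[...,:2]-c)@n)<.016)
    if k.sum()>5: print(x.round(3),k.sum(),np.percentile(Z[k],97).round(4), np.percentile((W[k][:,:2]-c)@n,[2,98]).round(4))
E
```

```text
2.6 [0.49134021 0.20804015 0.19080969] [3.14122133e+00 2.01695835e-04 1.82825846e+00] [-0.007 -0.003 -0.002  0.    -0.001  0.001] [ 0.332  0.276  1.587 -0.     1.279  0.075]
2148 [0.49165628 0.21767803] yaw 1.8380556137045019
[-0.0766 -0.0647 -0.0543  0.0494  0.0505  0.0802] [-0.0116  0.012 ] 0.06953540197276295
all along [-0.0791 -0.0749 -0.0707  0.0151  0.0794  0.0822  0.0853]
-0.08 20 0.062 [-0.005   0.0053]
-0.07 81 0.0622 [-0.0065  0.0058]
-0.06 79 0.0624 [-0.0064  0.0058]
-0.05 87 0.0689 [-0.0128  0.0136]
-0.04 187 0.0692 [-0.013   0.0135]
-0.03 191 0.0691 [-0.0136  0.0135]
-0.02 195 0.0694 [-0.0135  0.0134]
-0.01 188 0.0692 [-0.0133  0.0134]
-0.0 197 0.0693 [-0.0131  0.0133]
0.01 3754 0.3256 [-0.0149  0.0154]
0.02 3121 0.3063 [-0.0154  0.0153]
0.03 217 0.0693 [-0.0147  0.0152]
0.04 202 0.069 [-0.0124  0.013 ]
0.05 134 0.0653 [-0.0093  0.0101]
0.06 1058 0.3698 [-0.0031  0.0039]
0.07 99 0.0615 [-0.0051  0.006 ]
0.08 93 0.0615 [-0.0049  0.006 ]
```

View pics/w2.png

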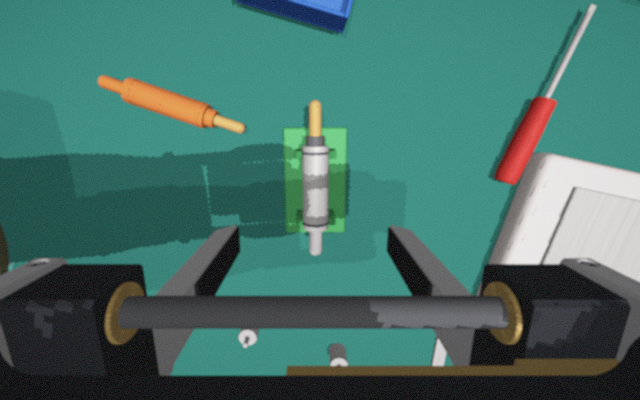

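```bash
python3 - <<'E'
from h import *
import pickle
im,d,i=pickle.load(open('w2.pkl','rb'))
T=np.linalg.inv(i['world_to_cam']);v,u=np.mgrid[0:400,0:640]
W=np.stack([(u-i['cx'])*d/i['fx'],(v-i['cy'])*d/i['fy'],d],-1)@T[:3,:3].T+T[:3,3]
Z=W[...,2];c=np.array([.49166,.21768]);y=1.838;V=np.array([np.cos(y),np.sin(y)]);n=np.array([V[1],-V[0]])
a=(W[...,:2]-c)@V;b=(W[...,:2]-c)@n
m=(abs(a)<.1)&(abs(b)<.004)&(Z>.0665)&(Z<.075);A=np.sort(a[m]);print('barrel',A[:5].round(4),A[-5:].round(4))
m=(abs(a)<.11)&(abs(b)<.003)&(Z>.057)&(Z<.075);A=np.sort(a[m]);print('ends',A[:5].round(4),A[-5:].round(4))
for w in(-.03,-.015,0,.02,.035):
  m=(abs(a-w)<.006)&(abs(b)<.02)&(Z>.057)&(Z<.075);print(w,(b[m].max()+b[m].min())/2)
mid=-0.004
print(c+V*mid)
E
```

```text
barrel [-0.0486 -0.0485 -0.0484 -0.0483 -0.0482] [0.04   0.0408 0.0408 0.0408 0.0409]
ends [-0.0791 -0.079  -0.0788 -0.0783 -0.0782] [0.0842 0.085  0.0851 0.0851 0.0851]
-0.03 -0.00012043969360698605
-0.015 -8.098664226627913e-05
0 5.875255595278687e-05
0.02 0.000170975893709009
0.035 -0.0002636898679285009
[0.49271614 0.21382195]
```

```bash
python3 -c "
from h import *
go([.4927,.2138,.036],1.838)"
```

```text
row mm [  5.3   2.7 154.8] rot [ 0.0004  0.0002 -0.0097]
```

Converted, 155 mm is 0.1938, 5.3 mm is 0.0066, -0.01 rad is -0.0048.

Emit:
arm_command --plan '[[[0.0066, 0.0034, 0.0563, 0, 0, -0.0048, -0.3], [0.0066, 0.0034, 0.1125, 0, 0, -0.0048, -0.3], [0.0066, 0.0034, 0.1563, 0, 0, -0.0048, -0.3], [0.0066, 0.0034, 0.1813, 0, 0, -0.0048, -0.3], [0.0066, 0.0034, 0.1938, 0, 0, -0.0048, -0.3], [0.0066, 0.0034, 0.1938, 0, 0, -0.0048, -0.3], [0.0066, 0.0034, 0.1938, 0, 0, -0.0048, -0.3]]]' --squeeze 8

```text
time_s: 3.3
ee_pos: [0.493, 0.2151, 0.0367]
eef_rot: [3.14, -0.0, 1.84]
force: [0.2, -0.1, -0.3]
grip_width: 0.0608
grip_force: 0.0
```

Emit:
arm_command --plan '[[[0, 0, 0, 0, 0, 0, 1], [0, 0, 0, 0, 0, 0, 1], [0, 0, 0, 0, 0, 0, 1], [0, 0, 0, 0, 0, 0, 1], [0, 0, 0, 0, 0, 0, 1], [0, 0, 0, 0, 0, 0, 1], [0, 0, 0, 0, 0, 0, 1], [0, 0, 0, 0, 0, 0, 1]]]' --squeeze 8

```text
time_s: 4.1
ee_pos: [0.4916, 0.2154, 0.0355]
eef_rot: [-3.14, 0.0, 1.841]
force: [-4.7, -1.8, 4.8]
grip_width: 0.0275
grip_force: 8.0
```

Converted, -150 mm is -0.1875, -130 mm is -0.1625.

Emit:
arm_command --plan '[[[0, 0, 0, 0, 0, 0, 1], [0, 0, 0, 0, 0, 0, 1], [0, 0, 0, 0, 0, 0, 1], [0, 0, -0.0125, 0, 0, 0, 1], [0, 0, -0.025, 0, 0, 0, 1], [0, 0, -0.0625, 0, 0, 0, 1], [0, 0, -0.1125, 0, 0, 0, 1], [0, 0, -0.1625, 0, 0, 0, 1], [0, 0, -0.1875, 0, 0, 0, 1], [0, 0, -0.1875, 0, 0, 0, 1]]]' --squeeze 60

```text
time_s: 5.1
ee_pos: [0.4933, 0.216, 0.1891]
eef_rot: [3.135, -0.0, 1.841]
force: [-0.5, 0.7, -3.0]
grip_width: 0.0267
grip_force: 60.0
```

```bash
python3 - <<'E'
from h import *
import pickle
s=ctrl.get_obs(); print({k:np.round(v,4) for k,v in s.items() if k not in('tau','joint_vel')})
im,d,i=snap('wrist'); cv2.imwrite('pics/w3.png',im)
T=np.linalg.inv(i['world_to_cam']);v,u=np.mgrid[0:400,0:640]
W=np.stack([(u-i['cx'])*d/i['fx'],(v-i['cy'])*d/i['fy'],d],-1)@T[:3,:3].T+T[:3,3]
L=R.from_euler('xyz',s['eef_rot']).inv().apply((W-s['ee_pos']).reshape(-1,3)).reshape(W.shape)
for x in range(30,100,5):
    m=(abs(L[...,0]*1000-x)<2.5)&(abs(L[...,1])<.02)&(abs(L[...,2]+.02)<.025)
    if m.sum()>5: print(x,m.sum(),'y',(np.percentile(L[m][:,1],[2,98])*1000).round(1),'topz',(np.percentile(L[m][:,2],3)*1000).round(1))
m=(L[...,0]>.04)&(L[...,0]<.12)&(abs(L[...,1])<.003)&(abs(L[...,2]+.02)<.02);print('tip x',np.sort(L[m][:,0])[-5:])
go([.49795-.1266*.0-.0,-.2455,.15],1.6978)
E
```

```text
{'time_s': np.float64(5.1), 'qpos': array([ 0.3446,  0.2845,  1.5798, -0.    ,  1.2711,  0.0746]), 'ee_pos': array([0.4933, 0.216 , 0.1891]), 'eef_rot': array([ 3.1355e+00, -4.0000e-04,  1.8409e+00]), 'force': array([-0.496 ,  0.7124, -3.0138]), 'moment': array([-0.0302, -0.1035,  0.0124]), 'grip_force': np.float64(59.9914), 'grip_width': np.float64(0.0267)}
30 473 y [-12.2  13.7] topz -33.4
35 495 y [-12.5  13.6] topz -33.8
40 522 y [-12.   13.6] topz -33.6
45 420 y [-10.8  11.4] topz -30.3
50 375 y [-8.7 10.1] topz -29.7
55 275 y [-7.6  7.9] topz -28.5
60 230 y [-5.   6.4] topz -26.1
65 229 y [-5.   6.4] topz -26.0
70 232 y [-5.   6.3] topz -25.8
75 263 y [-4.9  6.8] topz -25.8
80 249 y [-4.9  6.7] topz -26.0
85 170 y [-4.2  6.1] topz -25.2
tip x [0.08695357 0.08697002 0.08700995 0.08703615 0.08705709]
row mm [-445.9 -117.8   36.2] rot [ 0.0025 -0.0004  0.143 ]
```

```bash
cat >> h.py <<'E'
V=np.array([-.12661,.99195]);N=np.array([V[1],-V[0]]);S=np.array([.49795,-.2455])-.0006*N; YAW=1.6978
def tcp(y,z,n=0): # TCP at stand y,z (mm), lateral n
    q=S+V*y/1000+N*n/1000; return [q[0],q[1],z/1000]
def rep():
    s=ctrl.get_obs(); q=s['ee_pos'][:2]-S; print('t',s['time_s'],'y %.2f n %.2f z %.2f'%(q@V*1e3,q@N*1e3,s['ee_pos'][2]*1e3),'F y,n,z',(s['force'][:2]@V).round(2),(s['force'][:2]@N).round(2),s['force'][2].round(2),'rot',s['eef_rot'].round(4),'M',s['moment'].round(3),s['grip_width'].round(4))
E
python3 -c "
from h import *
go(tcp(-23,165),YAW);rep()"
```

```text
row mm [-468.6 -121.7   21.2] rot [ 0.0025 -0.0004  0.143 ]Traceback (most recent call last):
  File "<string>", line 3, in <module>
    go(tcp(-23,165),YAW);rep()
                         ~~~^^
  File "h.py", line 22, in rep
    s=ctrl.get_obs(); q=s['ee_pos'][:2]-S; print('t',s['time_s'],'y %.2f n %.2f z %.2f'%(q@V*1e3,q@N*1e3,s['ee_pos'][2]*1e3),'F y,n,z',(s['force'][:2]@V).round(2),(s['force'][:2]@N).round(2),s['force'][2].round(2),'rot',s['eef_rot'].round(4),'M',s['moment'].round(3),s['grip_width'].round(4))
                                                                                                                                                                                                                                                                           ^^^^^^^^^^^^^^^^^^^^^
AttributeError: 'float' object has no attribute 'round'
```

Converted, -469 mm is -0.5863, -455 mm is -0.5688, 0.143 rad is 0.0683.

Emit:
arm_command --plan '[[[-0.0375, -0.01, 0, 0, 0, 0.0048, 1], [-0.0875, -0.0225, 0, 0, 0, 0.0143, 1], [-0.1438, -0.0375, 0, 0, 0, 0.0239, 1], [-0.2, -0.0525, 0, 0, 0, 0.0334, 1], [-0.2563, -0.0663, 0, 0, 0, 0.043, 1], [-0.3125, -0.0813, 0, 0, 0, 0.0525, 1], [-0.3688, -0.0963, 0.0063, 0, 0, 0.0621, 1], [-0.425, -0.11, 0.0125, 0, 0, 0.0683, 1], [-0.4813, -0.125, 0.0188, 0, 0, 0.0683, 1], [-0.5313, -0.1375, 0.025, 0, 0, 0.0683, 1], [-0.5688, -0.1475, 0.0263, 0, 0, 0.0683, 1], [-0.5863, -0.1525, 0.0263, 0, 0, 0.0683, 1]]]'

```text
time_s: 6.35
ee_pos: [0.4986, -0.271, 0.1622]
eef_rot: [-3.139, -0.002, 1.696]
force: [-0.2, 0.9, -2.4]
grip_width: 0.0267
grip_force: 60.0
```

Emit:
arm_command --plan '[[[0, 0, 0, 0, 0, 0, 1], [0, 0, 0, 0, 0, 0, 1], [0, 0, 0, 0, 0, 0, 1], [0, 0, 0, 0, 0, 0, 1]]]'

```text
time_s: 6.75
ee_pos: [0.5, -0.2679, 0.1646]
eef_rot: [3.141, -0.0, 1.699]
force: [0.8, 0.4, -1.8]
grip_width: 0.0267
grip_force: 60.0
```

```bash
sed -i "s/s\['grip_width'\].round(4)/s['grip_width']/" h.py && python3 -c "
from h import *
go(tcp(-23,103),YAW);rep()
im,d,i=snap('wrist');cv2.imwrite('pics/w4.png',im)"
```

```text
row mm [-0.5  0.2 61.6] rot [ 0.0001 -0.      0.0014]
t 6.75 y -22.50 n -0.25 z 164.56 F y,n,z 0.24 0.87 -1.78 rot [ 3.1414 -0.      1.6992] M [-0.043 -0.095 -0.008] 0.026745068377116123
```

View pics/w4.png

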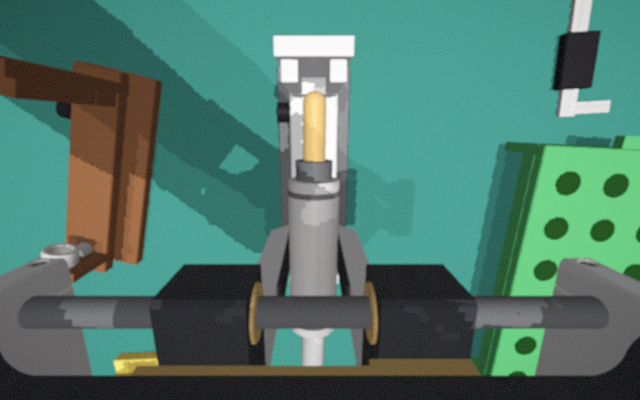

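The spindle is held level and its plunger tip (315,95) is centred in front of the channel, between the rails at (289,70) and (338,70). I'll lower it next, then move forward.

Converted, 61.5 mm is 0.0769, 56 mm is 0.07.

Emit:
arm_command --plan '[[[0, 0, 0.025, 0, 0, 0, 1], [0, 0, 0.0525, 0, 0, 0, 1], [0, 0, 0.07, 0, 0, 0, 1], [0, 0, 0.0769, 0, 0, 0, 1], [0.0025, 0, 0.0769, 0, 0, 0, 1], [0.0063, 0, 0.0769, 0, 0, 0, 1], [0.01, 0, 0.0769, 0, 0, 0, 1], [0.0138, 0, 0.0769, 0, 0, 0, 1], [0.015, 0, 0.0769, 0, 0, 0, 1], [0.015, 0, 0.0769, 0, 0, 0, 1], [0.015, 0, 0.0769, 0, 0, 0, 1]]]'

```text
time_s: 7.9
ee_pos: [0.4982, -0.2572, 0.1031]
eef_rot: [3.141, 0.0, 1.698]
force: [-0.8, 0.4, -2.1]
grip_width: 0.027
grip_force: 60.0
```

```bash
python3 -c "
from h import *
rep()"
```

```text
t 7.9 y -11.62 n -0.59 z 103.05 F y,n,z 0.46 -0.78 -2.13 rot [3.1414e+00 1.0000e-04 1.6978e+00] M [-0.09  -0.095  0.038] 0.02701343384776807
```

Converted, 8 mm is 0.01, 6 mm is 0.0075.

Emit:
arm_command --plan '[[[0.0038, 0.0006, 0, 0, 0, 0, 1], [0.0075, 0.0006, 0, 0, 0, 0, 1], [0.01, 0.0006, 0, 0, 0, 0, 1], [0.01, 0.0006, 0, 0, 0, 0, 1], [0.01, 0.0006, 0, 0, 0, 0, 1]]]'

```text
time_s: 8.4
ee_pos: [0.4977, -0.2491, 0.103]
eef_rot: [-3.142, 0.0, 1.698]
force: [0.2, -0.2, -2.0]
grip_width: 0.0269
grip_force: 60.0
```

Converted, 3 mm is 0.0038, 2 mm is 0.0025.

Emit:
arm_command --plan '[[[0.0013, 0, 0, 0, 0, 0, 1], [0.0025, 0, 0, 0, 0, 0, 1], [0.0038, 0, 0, 0, 0, 0, 1], [0.0038, 0, 0, 0, 0, 0, 1], [0.0038, 0, 0, 0, 0, 0, 1]]]'

```text
time_s: 8.9
ee_pos: [0.4973, -0.2463, 0.103]
eef_rot: [3.141, 0.0, 1.698]
force: [0.1, -3.1, -2.5]
grip_width: 0.0268
grip_force: 60.0
```

```bash
python3 -c "
from h import *
rep()"
```

```text
t 8.9 y -0.74 n -0.11 z 103.04 F y,n,z -3.04 -0.32 -2.46 rot [3.1414e+00 3.0000e-04 1.6978e+00] M [-0.562 -0.124 -0.018] 0.026768372088823645
```

Converted, 14 mm is 0.0175, 13 mm is 0.0163.

Emit:
arm_command --plan '[[[0.0025, 0, 0, 0, 0, 0, 1], [0.005, 0, 0, 0, 0, 0, 1], [0.0075, 0, 0, 0, 0, 0, 1], [0.01, 0, 0, 0, 0, 0, 1], [0.0125, 0, 0, 0, 0, 0, 1], [0.015, 0, 0, 0, 0, 0, 1], [0.0163, 0, 0, 0, 0, 0, 1], [0.0175, 0, 0, 0, 0, 0, 1], [0.0175, 0, 0, 0, 0, 0, 1], [0.0175, 0, 0, 0, 0, 0, 1]]]'

```text
time_s: 9.9
ee_pos: [0.4957, -0.2328, 0.1032]
eef_rot: [3.141, 0.001, 1.698]
force: [0.8, -8.6, -3.1]
grip_width: 0.0268
grip_force: 60.0
```

```bash
python3 -c "
from h import *
rep()
for k in range(4): cams.camera('top'); rep()"
```

```text
t 9.9 y 12.93 n -0.02 z 103.20 F y,n,z -8.59 -0.32 -3.13 rot [3.1410e+00 1.4000e-03 1.6978e+00] M [-1.525 -0.296  0.032] 0.026837694458325716
t 9.95 y 12.91 n -0.05 z 103.19 F y,n,z -8.07 0.47 -2.51 rot [3.1410e+00 1.4000e-03 1.6978e+00] M [-1.558 -0.321 -0.012] 0.026492811849709048
t 10.0 y 12.90 n -0.04 z 103.18 F y,n,z -8.13 0.3 -2.65 rot [3.1410e+00 1.4000e-03 1.6977e+00] M [-1.486 -0.284  0.   ] 0.026721738573428605
t 10.05 y 12.88 n -0.03 z 103.20 F y,n,z -8.04 0.01 -1.94 rot [3.1410e+00 1.4000e-03 1.6977e+00] M [-1.462 -0.272  0.011] 0.02670116390879529
t 10.1 y 12.87 n -0.04 z 103.19 F y,n,z -7.8 -0.1 -3.03 rot [3.1410e+00 1.4000e-03 1.6977e+00] M [-1.522 -0.277 -0.01 ] 0.02660500996136385
```

Emit:
arm_command --plan '[[[0.0019, 0, 0, 0, 0, 0, 1], [0.0034, 0, 0, 0, 0, 0, 1], [0.0034, 0, 0.005, 0, 0, 0, 1], [0.0034, 0, 0.01, 0, 0, 0, 1], [0.0034, 0, 0.015, 0, 0, 0, 1], [0.0034, 0, 0.02, 0, 0, 0, 1], [0.0034, 0, 0.025, 0, 0, 0, 1], [0.0034, 0, 0.03, 0, 0, 0, 1], [0.0034, 0, 0.0338, 0, 0, 0, 1], [0.0034, 0, 0.0375, 0, 0, 0, 1], [0.0034, 0, 0.0375, 0, 0, 0, 1], [0.0034, 0, 0.0375, 0, 0, 0, 1]]]'

```text
time_s: 11.3
ee_pos: [0.4956, -0.2303, 0.0735]
eef_rot: [3.14, 0.002, 1.698]
force: [1.6, -9.0, -0.3]
grip_width: 0.027
grip_force: 60.0
```

```bash
cat >> h.py <<'E'
def tool():
    s=ctrl.get_obs(); im,d,i=snap('wrist')
    T=np.linalg.inv(i['world_to_cam']);v,u=np.mgrid[0:400,0:640]
    W=np.stack([(u-i['cx'])*d/i['fx'],(v-i['cy'])*d/i['fy'],d],-1)@T[:3,:3].T+T[:3,3]
    L=R.from_euler('xyz',s['eef_rot']).inv().apply((W-s['ee_pos']).reshape(-1,3)).reshape(W.shape)*1e3
    for x in (30,36,42,50,56,60,64,68):
        m=(abs(L[...,0]-x)<2.5)&(abs(L[...,1])<20)&(abs(L[...,2]+20)<25)
        if m.sum()>5: print(x,'y',np.percentile(L[m][:,1],[2,98]).round(1),'topz',np.percentile(L[m][:,2],3).round(1))
    return im
E
python3 -c "
from h import *
rep()
cv2.imwrite('pics/w5.png',tool()); rep()"
```

```text
t 11.3 y 15.36 n 0.19 z 73.47 F y,n,z -9.17 0.45 -0.33 rot [3.1404e+00 1.8000e-03 1.6977e+00] M [-1.514 -0.293  0.003] 0.02698424017756032
30 y [-12.1  13.7] topz -33.9
36 y [-12.5  13.9] topz -34.2
42 y [-11.8  13.3] topz -33.9
50 y [-8.6 10. ] topz -30.5
56 y [-8.3  7.6] topz -26.6
60 y [-9.4  9.6] topz -41.3
64 y [-9.4  9.6] topz -40.6
68 y [-9.5  9.6] topz -40.9
t 11.35 y 15.36 n 0.21 z 73.49 F y,n,z -8.78 0.73 -1.09 rot [3.1403e+00 1.8000e-03 1.6976e+00] M [-1.542 -0.299 -0.052] 0.026648635846340023
```

View pics/w5.png

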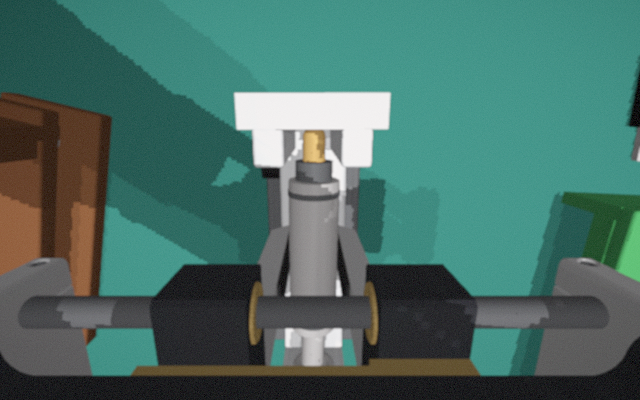

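Converted, 4 mm is 0.005, 3 mm is 0.0038.

Emit:
arm_command --plan '[[[0, -0.0004, 0.0013, 0, 0, 0, 1], [0, -0.0005, 0.0025, 0, 0, 0, 1], [0, -0.0005, 0.0038, 0, 0, 0, 1], [0, -0.0005, 0.005, 0, 0, 0, 1], [0, -0.0005, 0.005, 0, 0, 0, 1], [0, -0.0005, 0.005, 0, 0, 0, 1]]]'

```text
time_s: 11.95
ee_pos: [0.4953, -0.2304, 0.0696]
eef_rot: [3.14, 0.002, 1.698]
force: [1.1, -9.0, -0.3]
grip_width: 0.027
grip_force: 60.0
```

Converted, 1 mm is 0.0013, 0.5 mm is 0.0006.

Emit:
arm_command --plan '[[[0, 0, 0.0006, 0, 0, 0, 1], [0, 0, 0.0013, 0, 0, 0, 1], [0, 0, 0.0013, 0, 0, 0, 1]]]'

```text
time_s: 12.25
ee_pos: [0.4953, -0.2304, 0.0686]
eef_rot: [3.14, 0.002, 1.698]
force: [0.5, -8.5, 0.4]
grip_width: 0.0268
grip_force: 60.0
```

```bash
python3 -c "
from h import *
rep()"
```

```text
t 12.25 y 15.32 n -0.14 z 68.58 F y,n,z -8.48 -0.59 0.38 rot [3.1401e+00 1.9000e-03 1.6977e+00] M [-1.46  -0.296 -0.032] 0.02681475552522669
```

Converted, 0.5 mm is 0.0006.

Emit:
arm_command --plan '[[[0, 0, 0.0006, 0, 0, 0, 1], [0, 0, 0.0006, 0, 0, 0, 1], [0, 0, 0.0006, 0, 0, 0, 1]]]'

```text
time_s: 12.55
ee_pos: [0.4953, -0.2304, 0.0681]
eef_rot: [3.14, 0.002, 1.698]
force: [0.9, -8.7, -0.4]
grip_width: 0.0269
grip_force: 60.0
```

Converted, 0.5 mm is 0.0006.

Emit:
arm_command --plan '[[[0, 0, 0.0006, 0, 0, 0, 1], [0, 0, 0.0006, 0, 0, 0, 1], [0, 0, 0.0006, 0, 0, 0, 1]]]'

```text
time_s: 12.85
ee_pos: [0.4953, -0.2304, 0.0676]
eef_rot: [3.14, 0.002, 1.698]
force: [1.6, -9.2, 0.4]
grip_width: 0.0266
grip_force: 60.0
```

Converted, 0.5 mm is 0.0006.

Emit:
arm_command --plan '[[[0, 0, 0.0006, 0, 0, 0, 1], [0, 0, 0.0006, 0, 0, 0, 1], [0, 0, 0.0006, 0, 0, 0, 1]]]'

```text
time_s: 13.15
ee_pos: [0.4953, -0.2304, 0.0671]
eef_rot: [3.14, 0.002, 1.698]
force: [1.6, -9.1, 0.8]
grip_width: 0.0267
grip_force: 60.0
```

```bash
python3 -c "
from h import *
rep()"
```

```text
t 13.15 y 15.30 n -0.12 z 67.11 F y,n,z -9.25 0.42 0.82 rot [3.1401e+00 1.9000e-03 1.6976e+00] M [-1.414 -0.313  0.019] 0.02668569651662837
```

Converted, 0.5 mm is 0.0006.

Emit:
arm_command --plan '[[[0, 0, 0.0006, 0, 0, 0, 1], [0, 0, 0.0006, 0, 0, 0, 1], [0, 0, 0.0006, 0, 0, 0, 1]]]'

```text
time_s: 13.45
ee_pos: [0.4953, -0.2304, 0.0667]
eef_rot: [3.14, 0.002, 1.698]
force: [0.6, -8.5, 1.1]
grip_width: 0.0266
grip_force: 60.0
```

Emit:
arm_command --plan '[[[0, 0, 0.0006, 0, 0, 0, 1], [0, 0, 0.0006, 0, 0, 0, 1], [0, 0, 0.0006, 0, 0, 0, 1]]]'

```text
time_s: 13.75
ee_pos: [0.4954, -0.2305, 0.0663]
eef_rot: [3.14, 0.002, 1.698]
force: [1.4, -7.9, 1.9]
grip_width: 0.0269
grip_force: 60.0
```

```bash
python3 -c "
from h import *
rep()
tool();rep();cams.camera('top');rep()"
```

```text
t 13.75 y 15.25 n -0.04 z 66.27 F y,n,z -7.99 0.43 1.93 rot [3.1399e+00 2.1000e-03 1.6976e+00] M [-1.433 -0.224  0.007] 0.026940173767663174
30 y [-12.1  13.6] topz -34.6
36 y [-12.4  13.9] topz -35.1
42 y [-11.8  13.2] topz -34.6
50 y [-8.4 10. ] topz -31.5
56 y [-7.9  8.3] topz -28.3
60 y [-9.2  9.9] topz -39.8
64 y [-9.2  9.9] topz -43.7
68 y [-9.2  9.9] topz -43.4
t 13.8 y 15.27 n -0.08 z 66.26 F y,n,z -9.77 -1.16 1.12 rot [3.1400e+00 2.1000e-03 1.6977e+00] M [-1.391 -0.262 -0.014] 0.026633281360457086
t 13.85 y 15.25 n -0.07 z 66.27 F y,n,z -8.93 -0.03 2.13 rot [3.1399e+00 2.1000e-03 1.6976e+00] M [-1.444 -0.279 -0.039] 0.026861711410787012
```

```bash
python3 - <<'E'
from h import *
W=np.load('W1.npy');Z=W[...,2];a=(W[...,:2]-S)@V*1e3;b=(W[...,:2]-S)@N*1e3
def f(m,nm):
    A=np.c_[a[m],b[m],np.ones(m.sum())];c=np.linalg.lstsq(A,Z[m]*1e3,rcond=None)[0];print(nm,'slope y deg',np.degrees(c[0]).round(2),'n',np.degrees(c[1]).round(2),'z0',c[2].round(2),'at-70',(c[2]-70*c[0]).round(2),'at80',(c[2]+80*c[0]).round(2))
f((Z>.012)&(Z<.017)&(abs(b)>25)&(abs(b)<36)&(abs(a)<100),'base')
f((Z>.05)&(Z<.06)&(abs(b)<14)&(a>-60)&(a<60),'bar')
f((Z>-.01)&(Z<.006)&(abs(b)<100),'bench')
m=(Z>.095)&(Z<.105)
for y in range(-92,-60,3):
    k=m&(abs(a-y)<1.5); print(y,k.sum(),np.percentile(Z[k],[10,50,90]).round(4) if k.sum()>3 else '')
E
```

```text
base slope y deg 0.06 n -0.0 z0 14.64 at-70 14.57 at80 14.72
bar slope y deg 0.17 n 0.2 z0 55.61 at-70 55.4 at80 55.84
bench slope y deg 0.11 n 0.01 z0 -0.31 at-70 -0.44 at80 -0.15
-92 0 
-89 64 [0.0993 0.1002 0.1011]
-86 75 [0.0995 0.1006 0.1015]
-83 73 [0.0995 0.1004 0.1013]
-80 95 [0.0972 0.0999 0.1013]
-77 45 [0.0961 0.1003 0.102 ]
-74 40 [0.0965 0.1001 0.1016]
-71 44 [0.097  0.1004 0.1023]
-68 42 [0.097  0.1003 0.1016]
-65 39 [0.0968 0.0991 0.1018]
-62 0
```

Converted, -2 mm is -0.0025, -1.5 mm is -0.0019, -0.028 rad is -0.0134.

Emit:
arm_command --plan '[[[0, 0, -0.0006, 0, -0.0033, 0, 1], [-0.0003, 0, -0.0013, 0, -0.0067, 0, 1], [-0.0005, 0, -0.0019, 0, -0.01, 0, 1], [-0.0006, 0, -0.0025, 0, -0.0134, 0, 1], [-0.0006, 0, -0.0025, 0, -0.0134, 0, 1], [-0.0006, 0, -0.0025, 0, -0.0134, 0, 1]]]'

```text
time_s: 14.45
ee_pos: [0.4954, -0.2309, 0.0683]
eef_rot: [3.14, 0.03, 1.698]
force: [1.2, -9.2, 1.2]
grip_width: 0.0268
grip_force: 60.0
```

```bash
cat >> h.py <<'E'
def lev(name='wrist'):
    im,d,i=snap(name)
    T=np.linalg.inv(i['world_to_cam']);v,u=np.mgrid[0:400,0:640]
    W=np.stack([(u-i['cx'])*d/i['fx'],(v-i['cy'])*d/i['fy'],d],-1)@T[:3,:3].T+T[:3,3]
    a=(W[...,:2]-S)@V*1e3;b=(W[...,:2]-S)@N*1e3;Z=W[...,2]*1e3
    for y in range(-84,84,4):
        m=(abs(a-y)<2)&(abs(b)<5)&(Z>78)&(Z<125)
        if m.sum()>8: print(y,m.sum(),'top',np.percentile(Z[m],90).round(1),end=' | ')
    print(); return im
E
python3 -c "
from h import *
rep();tool();cv2.imwrite('pics/w6.png',lev());rep();lev('scene')"
```

```text
t 14.45 y 14.83 n -0.07 z 68.26 F y,n,z -9.26 0.02 1.21 rot [3.14   0.03   1.6977] M [-1.403 -0.273 -0.011] 0.02682720175346
30 y [-12.1  13.6] topz -34.7
36 y [-12.4  14. ] topz -34.9
42 y [-11.8  13.2] topz -34.4
50 y [-8.6 10. ] topz -31.4
56 y [-8.   8.4] topz -27.8
60 y [-9.1  9.9] topz -39.0
64 y [-9.2  9.9] topz -43.1
-60 28 top 93.6 | -56 85 top 94.0 | -52 84 top 94.3 | -48 80 top 94.4 | -44 89 top 94.3 | -40 83 top 94.4 | -36 10 top 94.7 | -32 45 top 101.1 | -28 90 top 101.4 | -4 78 top 101.2 | 0 119 top 101.4 | 4 116 top 101.5 | 8 114 top 101.6 | 12 127 top 101.7 | 16 127 top 101.7 | 20 132 top 101.7 | 24 134 top 101.7 | 28 131 top 101.6 | 32 138 top 101.5 | 36 141 top 101.5 | 40 138 top 101.8 | 44 154 top 101.7 | 48 145 top 101.7 | 52 157 top 102.2 | 56 186 top 101.6 | 60 167 top 98.0 | 64 153 top 97.9 | 68 181 top 97.5 | 72 147 top 93.8 | 76 157 top 94.0 | 80 78 top 94.0 | 
t 14.55 y 14.78 n -0.08 z 68.27 F y,n,z -9.51 0.48 1.22 rot [3.1399 0.03   1.6976] M [-1.423 -0.286 -0.04 ] 0.02658795211311859
```

Converted, -5.5 mm is -0.0069, -5 mm is -0.0063.

Emit:
arm_command --plan '[[[-0.0013, 0, 0, 0, 0, 0, 1], [-0.0025, 0, 0.0001, 0, 0, 0, 1], [-0.0038, 0, 0.0001, 0, 0, 0, 1], [-0.005, 0, 0.0001, 0, 0, 0, 1], [-0.0063, 0, 0.0002, 0, 0, 0, 1], [-0.0069, 0, 0.0002, 0, 0, 0, 1], [-0.0069, 0, 0.0002, 0, 0, 0, 1]]]'

```text
time_s: 15.3
ee_pos: [0.496, -0.2361, 0.0681]
eef_rot: [3.14, 0.029, 1.697]
force: [1.8, -7.8, 1.4]
grip_width: 0.0268
grip_force: 60.0
```

```bash
python3 -c "
from h import *
rep();lev();rep()"
```

```text
t 15.3 y 9.54 n -0.14 z 68.13 F y,n,z -7.95 0.8 1.42 rot [3.1402 0.0294 1.6975] M [-1.056 -0.273 -0.035] 0.026778771296447054
-64 57 top 93.7 | -60 82 top 93.9 | -56 90 top 94.1 | -52 79 top 94.1 | -48 87 top 93.9 | -44 64 top 94.3 | -36 70 top 101.1 | -32 59 top 101.4 | -8 115 top 101.4 | -4 120 top 101.2 | 0 114 top 101.4 | 4 126 top 101.3 | 8 132 top 101.6 | 12 127 top 101.5 | 16 133 top 101.4 | 20 131 top 101.6 | 24 138 top 101.5 | 28 132 top 101.4 | 32 139 top 101.6 | 36 143 top 101.6 | 40 146 top 101.5 | 44 146 top 101.8 | 48 159 top 102.0 | 52 188 top 101.4 | 56 151 top 97.9 | 60 157 top 97.8 | 64 173 top 97.0 | 68 150 top 93.9 | 72 151 top 94.0 | 76 157 top 93.9 | 80 170 top 94.0 | 
t 15.35 y 9.55 n -0.15 z 68.14 F y,n,z -7.22 0.02 1.24 rot [3.1403 0.0294 1.6976] M [-1.022 -0.251  0.011] 0.026690072154297532
```

Emit:
arm_command --plan '[[[-0.0013, 0, 0, 0, 0, 0, 1], [-0.0025, 0, 0.0001, 0, 0, 0, 1], [-0.0038, 0, 0.0001, 0, 0, 0, 1], [-0.005, 0, 0.0001, 0, 0, 0, 1], [-0.0063, 0, 0.0002, 0, 0, 0, 1], [-0.0063, 0, 0.0002, 0, 0, 0, 1], [-0.0063, 0, 0.0002, 0, 0, 0, 1]]]'

```text
time_s: 16.05
ee_pos: [0.4966, -0.2408, 0.0681]
eef_rot: [3.14, 0.029, 1.698]
force: [1.2, -4.3, 1.7]
grip_width: 0.0273
grip_force: 60.0
```

Converted, -1 mm is -0.0013.

Emit:
arm_command --plan '[[[-0.0013, 0, 0, 0, 0, 0, 1], [-0.0013, 0, 0, 0, 0, 0, 1], [-0.0013, 0, 0, 0, 0, 0, 1]]]'

```text
time_s: 16.35
ee_pos: [0.4967, -0.2417, 0.068]
eef_rot: [3.141, 0.029, 1.698]
force: [1.9, -4.8, 3.3]
grip_width: 0.0269
grip_force: 60.0
```

```bash
python3 -c "
from h import *
rep();lev();rep()"
```

```text
t 16.35 y 3.88 n -0.16 z 67.96 F y,n,z -4.97 1.28 3.26 rot [3.1406 0.0287 1.6977] M [-0.71  -0.356  0.05 ] 0.026869756107487635
-68 80 top 95.6 | -64 99 top 96.9 | -60 84 top 94.1 | -56 89 top 93.9 | -52 81 top 93.9 | -48 31 top 94.3 | -44 14 top 100.5 | -40 98 top 100.9 | -36 19 top 101.3 | -16 54 top 101.1 | -12 109 top 101.2 | -8 116 top 101.4 | -4 128 top 101.3 | 0 128 top 101.3 | 4 127 top 101.2 | 8 127 top 101.2 | 12 132 top 101.4 | 16 136 top 101.5 | 20 132 top 101.6 | 24 139 top 101.4 | 28 141 top 101.6 | 32 142 top 101.5 | 36 145 top 101.4 | 40 160 top 102.0 | 44 158 top 101.5 | 48 185 top 100.6 | 52 149 top 97.7 | 56 183 top 97.6 | 60 145 top 93.6 | 64 156 top 93.7 | 68 157 top 93.7 | 72 159 top 93.8 | 76 159 top 93.7 | 80 181 top 93.8 | 
t 16.4 y 3.87 n -0.16 z 67.96 F y,n,z -5.29 1.34 4.54 rot [3.1405 0.0288 1.6977] M [-0.769 -0.346  0.01 ] 0.026729296368167708
```

Converted, -1 mm is -0.0013, -0.5 mm is -0.0006.

Emit:
arm_command --plan '[[[0, 0, -0.0005, 0, 0, 0, 1], [-0.0006, 0, -0.0005, 0, 0, 0, 1], [-0.0013, 0, -0.0005, 0, 0, 0, 1], [-0.0013, 0, -0.0005, 0, 0, 0, 1], [-0.0013, 0, -0.0005, 0, 0, 0, 1]]]'

```text
time_s: 16.9
ee_pos: [0.4966, -0.2426, 0.0681]
eef_rot: [3.141, 0.028, 1.698]
force: [2.8, -4.6, 3.5]
grip_width: 0.0265
grip_force: 60.0
```

```bash
python3 -c "
from h import *
rep();lev();rep()"
```

```text
t 16.9 y 3.08 n -0.32 z 68.07 F y,n,z -4.96 2.22 3.55 rot [3.1411 0.0283 1.6978] M [-0.595 -0.641 -0.046] 0.026465927151509454
-68 82 top 94.6 | -64 118 top 98.7 | -60 90 top 94.1 | -56 92 top 94.0 | -52 92 top 94.1 | -48 12 top 94.7 | -44 34 top 100.8 | -40 84 top 101.2 | -36 10 top 101.8 | -16 78 top 101.3 | -12 115 top 101.3 | -8 123 top 101.3 | -4 129 top 101.4 | 0 134 top 101.4 | 4 121 top 101.4 | 8 131 top 101.4 | 12 133 top 101.7 | 16 135 top 101.4 | 20 133 top 101.4 | 24 143 top 101.6 | 28 139 top 101.4 | 32 148 top 101.6 | 36 147 top 101.5 | 40 161 top 102.0 | 44 159 top 101.5 | 48 185 top 99.2 | 52 156 top 97.9 | 56 180 top 97.5 | 60 160 top 93.7 | 64 157 top 93.9 | 68 162 top 93.6 | 72 177 top 93.9 | 76 160 top 93.7 | 80 173 top 93.8 | 
t 16.95 y 3.07 n -0.32 z 68.07 F y,n,z -4.68 2.78 2.36 rot [3.1411 0.0283 1.6978] M [-0.541 -0.64  -0.011] 0.026842037000981717
```

Converted, 0.6 mm is 0.0008, -0.3 mm is -0.0004.

Emit:
arm_command --plan '[[[0, 0.0004, -0.0003, 0, 0, 0, 1], [0, 0.0008, -0.0004, 0, 0, 0, 1], [0, 0.0008, -0.0004, 0, 0, 0, 1], [0, 0.0008, -0.0004, 0, 0, 0, 1]]]'

```text
time_s: 17.35
ee_pos: [0.4968, -0.2424, 0.068]
eef_rot: [-3.141, 0.028, 1.698]
force: [0.5, -5.5, 1.3]
grip_width: 0.0267
grip_force: 60.0
```

```bash
python3 -c "
from h import *
rep();cams.camera('top');rep()"
```

```text
t 17.35 y 3.20 n -0.14 z 68.04 F y,n,z -5.5 -0.18 1.32 rot [-3.1411  0.0278  1.6978] M [-0.585 -0.165  0.076] 0.0266998044356624
t 17.4 y 3.21 n -0.11 z 68.05 F y,n,z -3.77 0.06 1.68 rot [-3.1411  0.0278  1.6979] M [-0.625 -0.072  0.017] 0.02674390614059784
```

Converted, -1 mm is -0.0013, -0.8 mm is -0.001.

Emit:
arm_command --plan '[[[-0.0005, 0, 0, 0, 0, 0, 1], [-0.001, 0, 0, 0, 0, 0, 1], [-0.0013, 0, 0, 0, 0, 0, 1], [-0.0013, 0, 0, 0, 0, 0, 1], [-0.0013, 0, 0, 0, 0, 0, 1]]]'

```text
time_s: 17.9
ee_pos: [0.4971, -0.2434, 0.0682]
eef_rot: [-3.141, 0.028, 1.698]
force: [0.4, -3.7, 1.0]
grip_width: 0.0267
grip_force: 60.0
```

```bash
python3 -c "
from h import *
rep();cams.camera('top');rep()"
```

```text
t 17.9 y 2.19 n -0.02 z 68.16 F y,n,z -3.73 -0.03 0.95 rot [-3.1414  0.0279  1.6978] M [-0.586  0.028  0.059] 0.02669169375039532
t 17.95 y 2.18 n 0.00 z 68.19 F y,n,z -4.38 -0.56 0.78 rot [-3.1414  0.0279  1.6978] M [-0.586  0.019  0.07 ] 0.026720476835727723
```

Converted, -0.8 mm is -0.001, -0.4 mm is -0.0005.

Emit:
arm_command --plan '[[[-0.0005, 0, 0, 0, 0, 0, 1], [-0.001, 0, 0, 0, 0, 0, 1], [-0.001, 0, 0, 0, 0, 0, 1], [-0.001, 0, 0, 0, 0, 0, 1]]]'

```text
time_s: 18.35
ee_pos: [0.4972, -0.2442, 0.0682]
eef_rot: [-3.142, 0.028, 1.698]
force: [-1.2, -4.0, 0.5]
grip_width: 0.0266
grip_force: 60.0
```

```bash
python3 -c "
from h import *
rep();lev();rep()"
```

```text
t 18.35 y 1.38 n 0.04 z 68.23 F y,n,z -3.82 -1.7 0.46 rot [-3.1415  0.0279  1.6978] M [-0.457  0.028  0.098] 0.02656952366389179
-68 88 top 98.5 | -64 142 top 100.0 | -60 88 top 94.3 | -56 84 top 94.3 | -52 63 top 94.5 | -44 78 top 101.4 | -40 61 top 101.6 | -20 12 top 100.4 | -16 108 top 101.4 | -12 114 top 101.4 | -8 120 top 101.4 | -4 122 top 101.4 | 0 116 top 101.6 | 4 127 top 101.6 | 8 132 top 101.6 | 12 131 top 101.7 | 16 138 top 101.6 | 20 144 top 101.7 | 24 149 top 101.8 | 28 148 top 101.6 | 32 152 top 101.6 | 36 147 top 102.0 | 40 159 top 101.8 | 44 192 top 101.4 | 48 155 top 97.9 | 52 158 top 98.0 | 56 189 top 96.9 | 60 155 top 93.8 | 64 164 top 93.8 | 68 161 top 94.1 | 72 160 top 94.1 | 76 178 top 94.0 | 80 160 top 93.7 | 
t 18.4 y 1.40 n 0.03 z 68.21 F y,n,z -3.61 -1.07 1.28 rot [-3.1415  0.0279  1.6978] M [-0.416 -0.021  0.08 ] 0.026979565643061254
```

Converted, -0.8 mm is -0.001, -0.4 mm is -0.0005.

Emit:
arm_command --plan '[[[-0.0005, -0.0003, 0, 0, 0, 0, 1], [-0.001, -0.0003, 0, 0, 0, 0, 1], [-0.001, -0.0003, 0, 0, 0, 0, 1], [-0.001, -0.0003, 0, 0, 0, 0, 1]]]'

```text
time_s: 18.8
ee_pos: [0.4972, -0.2444, 0.0682]
eef_rot: [-3.141, 0.027, 1.698]
force: [0.1, 6.7, 1.5]
grip_width: 0.0269
grip_force: 60.0
```

Converted, -0.8 mm is -0.001, -0.4 mm is -0.0005.

Emit:
arm_command --plan '[[[-0.0005, 0, 0, 0, 0, 0, 1], [-0.001, 0, 0, 0, 0, 0, 1], [-0.001, 0, 0, 0, 0, 0, 1], [-0.001, 0, 0, 0, 0, 0, 1]]]'

```text
time_s: 19.2
ee_pos: [0.4972, -0.2445, 0.0681]
eef_rot: [-3.141, 0.026, 1.698]
force: [-0.5, 10.2, 4.2]
grip_width: 0.0267
grip_force: 60.0
```

```bash
python3 -c "
from h import *
rep();cams.camera('top');rep()"
```

```text
t 19.2 y 1.13 n -0.05 z 68.14 F y,n,z 10.2 0.77 4.21 rot [-3.1411  0.0256  1.6981] M [ 2.153 -0.032  0.003] 0.02670403625116448
t 19.25 y 1.14 n -0.05 z 68.16 F y,n,z 11.58 0.72 5.06 rot [-3.1411  0.0256  1.6981] M [ 2.15e+00 -2.80e-02  2.00e-03] 0.02697852751791716
```

Converted, 0.9 mm is 0.0011, 0.5 mm is 0.0006.

Emit:
arm_command --plan '[[[0.0006, 0, -0.0003, 0, 0, 0, 1], [0.0011, 0, -0.0003, 0, 0, 0, 1], [0.0011, 0, -0.0003, 0, 0, 0, 1], [0.0011, 0, -0.0003, 0, 0, 0, 1]]]' --squeeze 30

```text
time_s: 19.65
ee_pos: [0.497, -0.2448, 0.0683]
eef_rot: [-3.141, 0.028, 1.698]
force: [0.8, 2.9, -1.7]
grip_width: 0.0272
grip_force: 30.0
```

Emit:
arm_command --plan '[[[0, 0, 0, 0, 0, 0, 1], [0, 0, 0, 0, 0, 0, 1]]]' --squeeze 4

```text
time_s: 19.85
ee_pos: [0.4971, -0.245, 0.0683]
eef_rot: [-3.141, 0.028, 1.698]
force: [0.8, 1.6, -2.2]
grip_width: 0.0278
grip_force: 4.0
```

```bash
python3 -c "
from h import *
rep();lev();rep()"
```

```text
t 19.85 y 0.65 n -0.20 z 68.35 F y,n,z 1.51 0.99 -2.19 rot [-3.1414  0.028   1.6979] M [ 0.482 -0.26   0.088] 0.027757399075021782
-68 98 top 100.0 | -64 157 top 100.5 | -60 87 top 94.4 | -56 83 top 94.3 | -52 62 top 94.5 | -44 75 top 101.4 | -40 41 top 101.4 | -20 28 top 100.9 | -16 114 top 101.5 | -12 120 top 101.6 | -8 118 top 101.5 | -4 127 top 101.6 | 0 133 top 101.7 | 4 129 top 101.6 | 8 129 top 101.6 | 12 136 top 101.5 | 16 132 top 101.8 | 20 137 top 101.8 | 24 140 top 101.9 | 28 143 top 101.7 | 32 141 top 101.8 | 36 150 top 102.2 | 40 163 top 102.0 | 44 187 top 101.5 | 48 150 top 98.2 | 52 159 top 98.1 | 56 174 top 96.6 | 60 150 top 94.1 | 64 152 top 94.0 | 68 160 top 94.2 | 72 175 top 94.2 | 76 160 top 94.1 | 80 185 top 94.1 | 
t 19.9 y 0.65 n -0.21 z 68.34 F y,n,z 2.08 1.75 -2.76 rot [-3.1414  0.028   1.6979] M [ 0.429 -0.236  0.062] 0.027925316589835537
```

Converted, 0.3 mm is 0.0004.

Emit:
arm_command --plan '[[[0, 0, 0.0004, 0, 0, 0, 0.4], [0, 0, 0.0004, 0, 0, 0, 0.35], [0, 0, 0.0004, 0, 0, 0, 0.25], [0, 0, 0.0004, 0, 0, 0, 0.1], [0, 0, 0.0004, 0, 0, 0, -0.1], [0, 0, 0.0004, 0, 0, 0, -0.3], [0, 0, 0.0004, 0, 0, 0, -0.4], [0, 0, 0.0004, 0, 0, 0, -0.4]]]'

```text
time_s: 20.7
ee_pos: [0.4971, -0.245, 0.0682]
eef_rot: [3.142, 0.028, 1.698]
force: [-0.6, 0.5, 0.1]
grip_width: 0.0654
grip_force: 0.0
```

```bash
python3 -c "
from h import *
rep();cv2.imwrite('pics/w7.png',lev());rep()"
```

```text
t 20.7 y 0.63 n -0.14 z 68.17 F y,n,z 0.53 -0.55 0.07 rot [3.1416 0.028  1.6978] M [-0.028 -0.123  0.015] 0.06542547189004318
-68 92 top 99.3 | -64 155 top 100.5 | -60 85 top 94.3 | -56 86 top 94.3 | -52 63 top 94.4 | -44 77 top 101.5 | -40 45 top 101.4 | -20 23 top 101.3 | -16 121 top 101.4 | -12 111 top 101.4 | -8 124 top 101.7 | -4 120 top 101.5 | 0 126 top 101.8 | 4 131 top 101.7 | 8 130 top 101.6 | 12 137 top 101.6 | 16 137 top 101.6 | 20 136 top 101.8 | 24 142 top 101.6 | 28 146 top 101.6 | 32 153 top 102.0 | 36 142 top 102.0 | 40 162 top 101.8 | 44 189 top 101.4 | 48 155 top 98.1 | 52 162 top 97.9 | 56 174 top 96.1 | 60 149 top 94.0 | 64 153 top 93.9 | 68 156 top 93.9 | 72 175 top 94.0 | 76 166 top 94.0 | 80 187 top 93.8 | 
t 20.75 y 0.65 n -0.14 z 68.17 F y,n,z 0.11 -0.48 0.07 rot [3.1416 0.028  1.6978] M [-0.012 -0.1    0.019] 0.06556381588778926
```

View pics/w7.png

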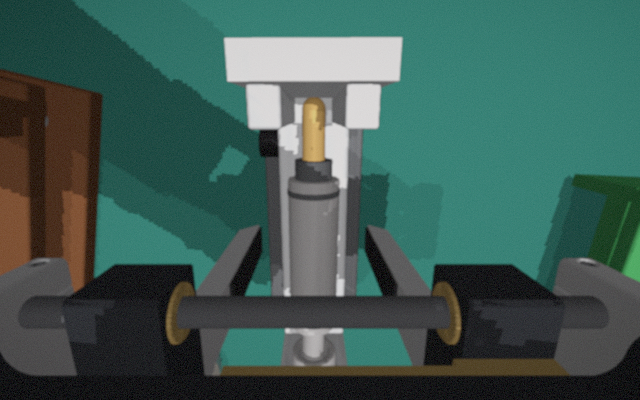

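Converted, -150 mm is -0.1875, -140 mm is -0.175.

Emit:
arm_command --plan '[[[0, 0, -0.0063, 0, 0, 0, -0.4], [0, 0, -0.025, 0, 0, 0, -0.4], [0, 0, -0.0563, 0, 0, 0, -0.4], [0, 0, -0.1, 0, 0, 0, -0.4], [0, 0, -0.1438, 0, 0, 0, -0.4], [0, 0, -0.175, 0, 0, 0, -0.4], [-0.025, 0, -0.1875, 0, 0, 0, -0.4], [-0.05, 0, -0.1875, 0, 0, 0, -0.4], [-0.05, 0, -0.1875, 0, 0, 0, -0.4], [-0.05, 0, -0.1875, 0, 0, 0, -0.4]]]'

```text
time_s: 21.75
ee_pos: [0.5014, -0.2803, 0.2191]
eef_rot: [-3.141, 0.028, 1.697]
force: [0.1, 0.8, 0.3]
grip_width: 0.0656
grip_force: 0.0
```

```bash
python3 -c "
from h import *
rep();im=lev()
im2,_,_=snap('scene')
c=cv2.resize(im2[130:220,240:350],(640,524),interpolation=cv2.INTER_CUBIC)
cv2.imwrite('pics/w8.png',c)"
```

```text
t 21.75 y -34.96 n -0.36 z 219.08 F y,n,z 0.8 0.2 0.33 rot [-3.1412  0.0275  1.6972] M [-0.036 -0.081  0.   ] 0.06561045038574845
-84 31 top 101.1 | -80 30 top 101.9 | -76 33 top 102.3 | -72 30 top 102.3 | -68 37 top 102.3 | -64 54 top 101.0 | -60 29 top 94.4 | -56 32 top 94.3 | -52 31 top 94.5 | -48 24 top 94.8 | -44 27 top 101.3 | -40 36 top 101.8 | -36 41 top 101.6 | -32 32 top 101.8 | -28 38 top 101.6 | -24 40 top 101.5 | -20 40 top 101.5 | -16 40 top 101.5 | -12 40 top 102.0 | -8 40 top 101.8 | -4 40 top 101.7 | 0 40 top 101.9 | 4 39 top 101.7 | 8 40 top 101.4 | 12 39 top 101.9 | 16 48 top 101.8 | 20 39 top 102.0 | 24 43 top 101.6 | 28 44 top 102.0 | 32 54 top 102.0 | 36 43 top 102.2 | 40 44 top 101.8 | 44 55 top 101.8 | 48 44 top 98.1 | 52 52 top 98.2 | 56 43 top 94.1 | 60 40 top 94.3 | 64 49 top 93.9 | 68 42 top 94.1 | 72 52 top 94.1 | 76 46 top 93.7 | 80 54 top 94.0 |
```

View pics/w8.png

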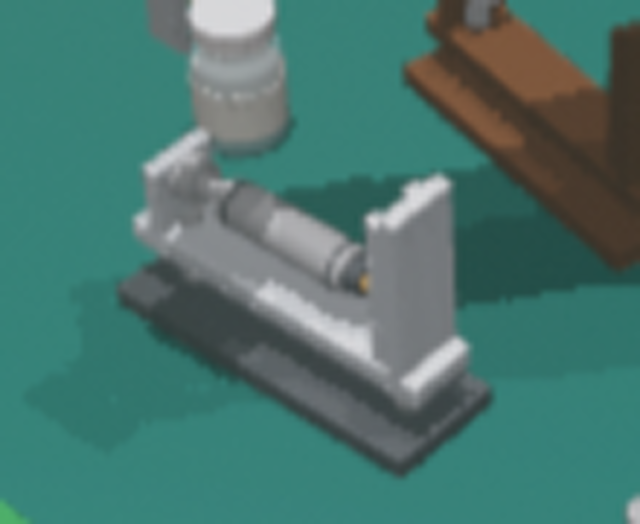

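The spindle sits level between the cup (upper left) and the back plate (right). Its barrel spans about y -45 to +45 mm, so it is fully home, and the gripper is clear.

```bash
python3 -c "
from h import *
print(ctrl.hand_in())"
```

```text
the job is handed in; nothing more can be done
None
```

The spindle is in the stand with its plain end bottomed in the cup and its plunger on the channel floor; it measures level to about 0.3°, the gripper is clear, and the job was handed in at about 22 s.

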